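# Clear the engraver's bed, load a blank, latch the guard and start

## Robot

A 6-joint arm with a two-finger parallel gripper is mounted at the origin on the work surface. World frame = base frame: x ahead of the robot, y to its left, z up, the work surface at z = 0. Lengths are in mm, angles in rad, forces in N, time in s.
With the tool pointing down it reaches from about 350 to 975 mm from the base axis. Payload 7.1 kg.
Tool frame: the origin (TCP) lies at the very end of the fingers, on their centre line; the grasp point (between the pads) lies 19 mm behind it (ctrl.tcp_to_grasp is the distance from the TCP to the grasp point, in mm); z points along the fingers, x is the direction in which the jaws open and shut, and the axes are right-handed (so a half turn about z gives the same grasp; the last joint's range is limited). The gripper opens to 88 mm and grips with 3 to 60 N. Pads are 20 mm wide; open, the fingers measure 115 mm over their backs; the gripper's body (75 mm by 178 mm) begins 61 mm behind the grasp point.
Start: joints at [1.308, 0.423, 1.63, -0, 1.089, -0.019], TCP at [150.839, 606.508, 222.675] pointing down, gripper open.
Joint ranges: [-3, 3], [-0.9, 2.11], [0.09, 2.58], [-1.31, 4.45], [0.11, 2.69], [-2.54, 2.54]. Speed limits (rad/s): [2.39, 2.39, 3.01, 3.14, 3.14, 3.14].

## Interface

Orientations are given as a rotation vector (axis times angle).
In Python, from workcell import get_obs, viewer, ctrl, masks_of gives the robot as it stands. The module is installed in compiled form; this text tells all that it offers.
- The arm moves only by the shell command python3 -m inch 'ROWS'. ROWS is JSON, a list of rows, each an object of numbers: "tx", "ty", "tz": the shift along the tool's x, y, z in cm; "ax", "ay", "az": the turn, a rotation vector about the tool's x, y, z in degrees; "jaw": the opening, from 0 (shut) to 1 (fully open). In form: [{"tx": .., "ty": .., "tz": .., "ax": .., "ay": .., "az": .., "jaw": ..}, ...]. A call has 1 to 12 rows; each row shifts and turns the commanded pose from where the row before left it, along the tool's axes as they then stand; what a row does not reach is not made up. A row lasts 1/8 s, in which the tool goes at most 62.5 mm and 10.7 degrees, less where a joint would pass 70% of its speed; a pose out of reach is approached as far as the arm can. A call is refused whole if a number of a shift passes 6.25 or a number of a turn 10.7, either way. A call with a gripper value outside its range is refused whole. The fingers move at their own pace and stop on an object; the grip force is fixed at half the most. Time passes only in rows, so rows that do not move let the fingers close. It gives the time, the measured TCP pose, the force and the opening at its end, in the units of the state.
- get_obs(): the state, without advancing time (a new reading comes with each control period).
- viewer.get_image(name): name is "scene" or "side" or "wrist"; returns (picture, depth): 400x640x3 uint8, red, green, blue; 400x640 float32, mm along the optical axis (not along the pixel's ray), 0 where there is no reading.
- viewer.get_calibration(name): a dict with "fx", "fy", "cx", "cy" (pixels), "distortion" ([k1, k2, p1, p2, k3] as OpenCV has them; the pictures are not rectified), "rvec" (rotation vector, rad) and "tvec" (3), from world to camera coordinates, as OpenCV has them. Camera axes: x right, y down, z forward; pixel columns grow to the right and rows downward; lengths in mm; the calibration is good to about 2 mm. A picture is of the moment at which its call begins: read the wrist's pose just before it. get_calibration takes no time and is no camera call; for the wrist camera it gives the pose at the moment of the call.
- ctrl.close_job(): hands the job in, once; it reports no verdict.
Trained networks look in the newest picture that a camera, given by its name, has taken for a name from the list of things; names that differ only in an ending like _2 or _b are one class to them, and where a whole thing is asked for, a point or a joint stands for the part that bears it (a point fixed in the world has none). Each returns a list of dicts, best first, with "score" (0 to 1); they miss things now and then, are a little off and sometimes report something else, mostly with a low value. They report only what shows in the picture. A call takes as long as a camera call.
- masks_of(camera, thing): "pixels" (400x640 bool, what is visible of it) and "location" ([column, row] in pixels, amid what is visible of it).
The state is a dict: "t": time; "qpos": joint angles; "qvel": joint speeds; "joint_torque": joint torques, N m; "ee_pos": TCP position; "orientation": TCP orientation; "ft_force": force on the tool from outside, world axes, zero at the start; "moment": the same for the moment, N m; "width": finger opening in mm.
Only numpy, scipy, OpenCV 4.12 (cv2) and the standard library are available. Lean on these libraries where they do the work, as an engineer would, in place of code of your own. Each camera call takes 0.05 s, during which the arm holds its last target. There are 200 camera calls.

## Task

Get the benchtop engraver ready and start it: put every wooden offcut that lies on its bed into the black bin, and lay the blue blank board flat in the middle of the cleared bed, lengthways along the direction in which the guard slides. Then push the sliding guard fully shut until its latch clicks, and only then press the start button. Leave the paint tin and the hammer where they are.

Things in the scene. Friction and masses are not known exactly. Their poses are not given: they have to be found in the camera images.
- offcut0_mid (a point): Offcut: plain rectangular wooden block, 80 x 36 x 32 mm (x long, y wide, z high); point at its centre. Starts lying on the engraver's bed. Absent (None) in some runs. About 50 g.
- offcut1_mid (a point): Offcut: thick rectangular wooden block, 62 x 44 x 38 mm (x long, y wide, z high); point at its centre. Starts lying on the engraver's bed. Absent (None) in some runs. About 50 g.
- offcut2_mid (a point): Offcut: wooden block with a rebate along one top edge, 76 x 40 x 36 mm (the upper 18 mm is only 24 mm wide, centred 8 mm to the +y side) (x long, y wide, z high); point at its centre. Starts lying on the engraver's bed. Absent (None) in some runs. About 50 g.
- offcut3_mid (a point): Offcut: wooden block with a tongue, T-section, 70 x 42 x 34 mm (the upper 16 mm is only 20 mm wide, central) (x long, y wide, z high); point at its centre. Starts lying on the engraver's bed. Absent (None) in some runs. About 50 g.
- offcut4_mid (a point): Offcut: square wooden block, painted on one face, 66 x 34 x 34 mm (x long, y wide, z high); point at its centre. Starts lying on the engraver's bed. Absent (None) in some runs. About 50 g.
- blank_mid (a point): The blank: a thin flat blue-painted board, 150 (x) x 62 (y) x 14 (z) mm, about 90 g; point at its centre. Starts flat on the bench on one side of the engraver.
- bed_centre (a point): Centre of the engraver's bed, on its floor surface, 30 mm above the bench. x points away from the hood's parking place, along the guard's closing travel; y is to the left. The bed is a dark flat floor 230 (x) x 280 (y) mm with 12 mm high rims on the two sides and on the near edge, and at its far edge a 45 mm high rear housing (its top 75 mm above the bench). The machine is fixed to the bench.
- guard (a joint): Sliding guard, an amber hood 235 x 310 mm, top 92 mm above the bench, parked on the robot's side of the bed; slides along the bed's +x over it. 0 m = shut and latched, about 0.22 m = open. Slides at 2 N; from 15 mm before shut a spring latch resists with up to 12 N (start of that stretch), past 7 mm it snaps over and pulls the guard home to 0. Short of that it stays unlatched.
- guard_grip (a point): Centre of the guard's grip: an upright black fin on top of the hood at its leading (+x) edge, 16 mm thick (x), 90 mm wide (y), 38 mm high (92 to 130 mm above the bench); axes as the bed's. Moves with the guard; when shut it is 105 mm to the +x side of the bed's centre.
- start (a joint): Start button travel: 0 m released, 0.006 m fully pressed; takes about 5 N, springs back.
- start_top (a point): Centre of the top of the start button, a grey round push button of 30 mm diameter, pressed straight down, in a black housing on top of the rear housing, to the left of the middle.
- bin: Black open-topped offcut bin fixed on the bench on one side of the engraver, 200 (x) x 180 (y) x 100 (z) mm, walls 5 mm; origin at the centre of its underside. It and the blank change sides from run to run.
- tin: Bystander: a steel paint tin, diameter 84 mm, 100 mm high, origin at the centre of its base.
- hammer: Bystander: a hammer (about 0.3 m long, low) lying on the bench beyond the engraver; origin under its middle.

How it is judged:
By the outcome, as a careful person would: the job done as asked, in the order asked, and still so for the second after the job is handed in, with the robot touching nothing.
Of offcut0, offcut1, offcut2, offcut3, offcut4 only 3 to 5 are there at a start; the rules pass over those that are not, and their reading is None.
At some moment in a run one of offcut0, offcut1, offcut2, offcut3, offcut4 may be knocked a few centimetres aside while the robot is not near it.
Once in a run the grip may slacken for a moment while it holds something.
It also fails if it takes over 210 s, if anything falls off the work surface, if the arm or the gripper's body presses on something with over 40 N, if the wrist force passes 120 N, or if a joint passes its speed limit or range.

## Working session

There is one attempt and no reset: what is moved stays moved. The work goes in short steps, Python scripts to look and compute and a shell command to move; the robot and the scene stay as the last step left them, time stands still between calls to the robot, and variables do not carry over. Pictures are saved under pics/ and viewed, about 12 in all and at most 16, crops included, and the job is handed in when it is done.

```bash
mkdir -p pics
cat > h.py <<'E'
import numpy as np, cv2
from workcell import get_obs, viewer, ctrl, masks_of
def cal(n):
    c=viewer.get_calibration(n)
    K=np.array([[c['fx'],0,c['cx']],[0,c['fy'],c['cy']],[0,0,1.]])
    R=cv2.Rodrigues(np.array(c['rvec'],float))[0]
    return K,np.array(c['distortion'],float),R,np.array(c['tvec'],float).ravel()
def world(n,px,d,c=None):
    K,D,R,t=c or cal(n)
    u=cv2.undistortPoints(np.array(px,np.float64).reshape(-1,1,2),K,D).reshape(-1,2)
    P=np.c_[u,np.ones(len(u))]*np.array(d).reshape(-1,1)
    return (P-t)@R
def shot(n,f):
    c=cal(n); im,d=viewer.get_image(n); cv2.imwrite(f'pics/{f}.png',im[...,::-1]); return im,d,c
def cloud(n,m,d,c):
    m=m&(d>0); r,cc=np.nonzero(m); return world(n,np.c_[cc,r],d[r,cc],c)
def topstat(P,band=6):
    zt=np.percentile(P[:,2],97); T=P[P[:,2]>zt-band]
    (cx,cy),(w,h),a=cv2.minAreaRect(T[:,:2].astype(np.float32))
    if w<h: w,h,a=h,w,a+90
    return dict(z=round(float(zt)),c=(round(cx),round(cy)),wh=(round(w),round(h)),ang=round((a+90)%180-90))
E
cat > a.py <<'E'
from h import *
o=get_obs(); print(o['t'],o['ee_pos'],o['orientation'],o['width'])
for n in ['scene','side']:
    im,d,c=shot(n,n+'0'); print(n, -c[2].T@c[3])
    for th in ['offcut0_mid','offcut1_mid','offcut2_mid','offcut3_mid','offcut4_mid','blank_mid','guard','guard_grip','start_top','bin','tin','hammer']:
        for m in masks_of(n,th)[:3]:
            P=cloud(n,m['pixels'],d,c)
            if len(P)>20: print(th,round(m['score'],2),np.round(m['location']),len(P),topstat(P),np.round(np.median(P,0)))
E
python3 a.py
```

```text
0.0 [150.6840289  605.97702458 221.88806891] [ 2.47431622e+00  1.93429095e+00 -1.94328170e-03] 87.84896048131793
scene [1307.76219045   61.18832859  674.28651148]
offcut0_mid 0.9 [365. 179.] 373 {'z': 65, 'c': (520, 97), 'wh': (114, 36), 'ang': 1} [518.  97.  63.]
offcut0_mid 0.18 [329. 129.] 4844 {'z': 127, 'c': (443, -5), 'wh': (88, 19), 'ang': -87} [354.  -8.  93.]
offcut1_mid 0.61 [362. 200.] 534 {'z': 71, 'c': (624, 88), 'wh': (100, 44), 'ang': -6} [618.  88.  68.]
offcut2_mid 0.84 [297. 180.] 485 {'z': 69, 'c': (514, -80), 'wh': (79, 24), 'ang': 1} [528. -84.  51.]
offcut3_mid 0.91 [291. 203.] 338 {'z': 67, 'c': (629, -79), 'wh': (74, 20), 'ang': 5} [628. -76.  63.]
offcut3_mid 0.69 [368. 223.] 149 {'z': 99, 'c': (707, 97), 'wh': (28, 27), 'ang': -49} [712.  98.  97.]
offcut3_mid 0.27 [476. 187.] 6242 {'z': 101, 'c': (484, 377), 'wh': (205, 181), 'ang': -5} [477. 384.  52.]
offcut4_mid 0.83 [326. 190.] 414 {'z': 67, 'c': (562, -2), 'wh': (72, 34), 'ang': 18} [580.  -0.  64.]
blank_mid 0.83 [194. 185.] 848 {'z': 18, 'c': (583, -364), 'wh': (222, 85), 'ang': -7} [ 546. -353.   15
[... 1094 characters left out ...]
4.] 353 {'z': 69, 'c': (514, -78), 'wh': (73, 30), 'ang': 1} [513. -69.  63.]
blank_mid 0.75 [323. 134.] 644 {'z': 19, 'c': (547, -360), 'wh': (149, 67), 'ang': -18} [ 548. -353.   14.]
guard 0.92 [408. 206.] 8807 {'z': 100, 'c': (352, -9), 'wh': (320, 265), 'ang': -86} [335.  30.  93.]
guard_grip 0.74 [408. 207.] 8891 {'z': 100, 'c': (353, -10), 'wh': (320, 268), 'ang': -86} [336.  30.  93.]
start_top 0.49 [265. 220.] 115 {'z': 100, 'c': (707, 99), 'wh': (28, 26), 'ang': 65} [706. 103.  97.]
tin 0.6 [268. 127.] 923 {'z': 103, 'c': (731, -324), 'wh': (78, 71), 'ang': -61} [ 727. -297.   75.]
hammer 0.69 [256. 321.] 1591 {'z': 30, 'c': (731, 296), 'wh': (261, 89), 'ang': -40} [702. 330.  25.]
```

View pics/scene0.png

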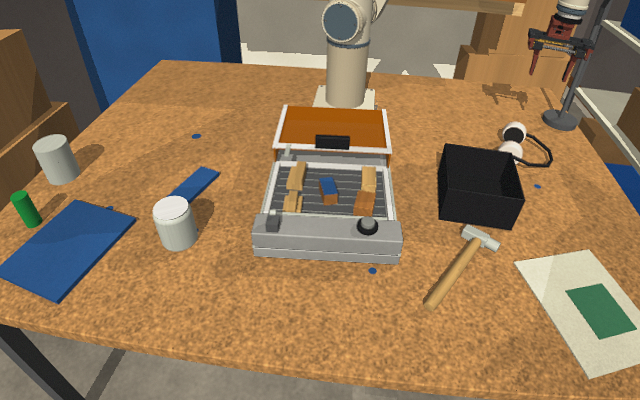

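View pics/side0.png

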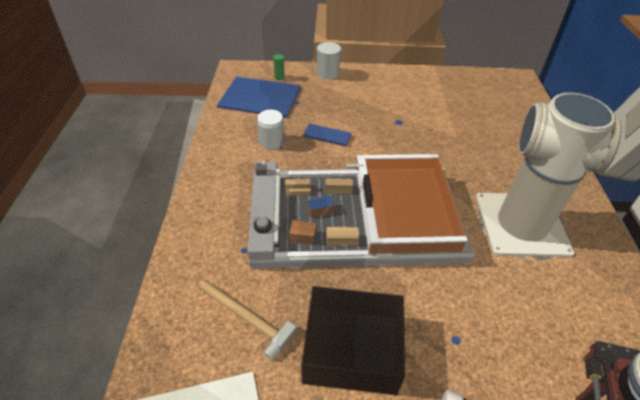

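```bash
cat > b.py <<'E'
from h import *
im,d,c=shot('side','s1')
P=cloud('side',np.ones(d.shape,bool),d,c)
def rect(m,l):
    Q=P[m]; print(l,len(Q),cv2.minAreaRect(Q[:,:2].astype(np.float32)),np.median(Q[:,2]))
x,y,z=P.T
rect((z>86)&(z<95)&(x>150)&(x<500)&(abs(y)<200),'hoodtop')
rect((z>122)&(z<135)&(x>400)&(x<480)&(abs(y)<80),'fin')
# bed-region masks
for th in ['offcut3_mid','offcut4_mid']:
    for m in masks_of('side',th)[:4]:
        Q=cloud('side',m['pixels'],d,c); print(th,round(m['score'],2),m['location'],len(Q),topstat(Q) if len(Q)>20 else '')
rect((z>70)&(z<80)&(x>640)&(x<800)&(y>-170)&(y<180),'rear')
rect((z>55)&(z<72)&(x>520)&(x<610)&(abs(y)<45),'off4')
rect((z>55)&(z<72)&(x>580)&(x<670)&(y<-40)&(y>-120),'off3')
rect((z>24)&(z<36)&(x>440)&(x<720)&(y<170)&(y>-170),'bedfloor')
rect((z>38)&(z<46)&(x>440)&(x<720)&(y<170)&(y>-170),'rims')
E
python3 b.py
```

```text
hoodtop 6403 ((351.96240234375, -9.83416748046875), (270.0820007324219, 320.22540283203125), 4.048001766204834) 92.46193608588074
fin 174 ((442.208251953125, -2.0227508544921875), (16.615184783935547, 91.87687683105469), 3.705899953842163) 129.91841874237542
offcut3_mid 0.55 [299.2, 186.7] 382 {'z': 67, 'c': (628, -77), 'wh': (67, 24), 'ang': 4}
offcut4_mid 0.81 [319.4, 205.8] 421 {'z': 67, 'c': (564, 1), 'wh': (66, 40), 'ang': 23}
rear 2083 ((710.5786743164062, 15.627822875976562), (73.6708755493164, 320.82696533203125), 3.8020591735839844) 75.47596533061852
off4 293 ((562.978515625, 1.3895645141601562), (67.00868225097656, 40.51763916015625), 19.004865646362305) 64.32089801491855
off3 185 ((628.584716796875, -75.94657897949219), (67.54438018798828, 26.037019729614258), 8.34227466583252) 64.23529369008429
bedfloor 4364 ((565.07080078125, 4.88275146484375), (236.70822143554688, 325.1187744140625), 3.7226951122283936) 31.418235966928915
rims 1354 ((560.69189453125, 5.7996063232421875), (237.40037536621094, 322.5586242675781), 1.9989265203475952) 41.896804660084854
```

```bash
cat > plan.py <<'E'
import sys
from h import *
def st():
    o=get_obs(); R=cv2.Rodrigues(np.array(o['orientation']))[0]
    print('t',round(o['t'],2),'pos',np.round(o['ee_pos'],1),'yaw',round(np.degrees(np.arctan2(R[1,1],R[0,1])),1),'tilt',round(np.degrees(np.arccos(-R[2,2])),1),'F',np.round(o['ft_force'],1),'w',round(o['width'],1),'q6',round(o['qpos'][5],2))
    return o,R
def go(x,y,z,yaw):
    "yaw = world angle of tool y; prints az then shift (cm) along the tool axes after turning"
    o,R=st(); a0=np.degrees(np.arctan2(R[1,1],R[0,1])); a=np.radians(yaw)
    d=np.array([x,y,z])-o['ee_pos']
    X=np.array([-np.sin(a),np.cos(a),0]);Y=np.array([np.cos(a),np.sin(a),0])
    print('target',(x,y,z,yaw),'az',round(a0-yaw,1),'tx,ty,tz cm',np.round([d@X/10,d@Y/10,-d[2]/10],2))
if __name__=='__main__':
    v=list(map(float,sys.argv[1:])); [go(*v[i:i+4]) for i in range(0,len(v),4)] or st()
E
python3 plan.py 506 98 130 2
```

```text
t 1.45 pos [150.8 606.5 222.7] yaw -14.0 tilt 0.0 F [-0.1 -0.3 -0.1] w 87.8 q6 -0.02
target (506.0, 98.0, 130.0, 2.0) az -16.0 tx,ty,tz cm [-52.06  33.72   9.27]
```

```bash
python3 -m inch '[{"az":-8,"jaw":0.62},{"az":-8},{"tx":-5.2,"ty":3.37},{"tx":-5.2,"ty":3.37},{"tx":-5.2,"ty":3.37},{"tx":-5.2,"ty":3.37},{"tx":-5.2,"ty":3.37},{"tx":-5.2,"ty":3.37},{"tx":-5.2,"ty":3.37},{"tx":-5.2,"ty":3.37},{"tx":-5.2,"ty":3.37},{"tx":-5.2,"ty":3.37}]'; python3 plan.py 506 98 130 2 506 98 40 2
cat > look.py <<'E'
# look.py cam things... : positions of things, and saves a wrist picture if asked
import sys
from h import *
n=sys.argv[1]; im,d,c=shot(n,sys.argv[2])
for th in sys.argv[3:]:
    for m in masks_of(n,th)[:2]:
        P=cloud(n,m['pixels'],d,c)
        if len(P)>20: print(th,round(m['score'],2),np.round(m['location']),len(P),topstat(P),np.round(np.median(P,0)))
E
python3 look.py wrist w0 offcut0_mid offcut1_mid offcut4_mid
```

```text
t 1.45 pos [150.8 606.5 222.7] yaw -14.0 tilt 0.0 F [-0.1 -0.3 -0.1] w 87.8 q6 -0.02
target (506.0, 98.0, 130.0, 2.0) az -16.0 tx,ty,tz cm [-52.06  33.72   9.27]
t 1.45 pos [150.8 606.5 222.7] yaw -14.0 tilt 0.0 F [-0.1 -0.3 -0.1] w 87.8 q6 -0.02
target (506.0, 98.0, 40.0, 2.0) az -16.0 tx,ty,tz cm [-52.06  33.72  18.27]$[0]: bad value
```

View pics/w0.png

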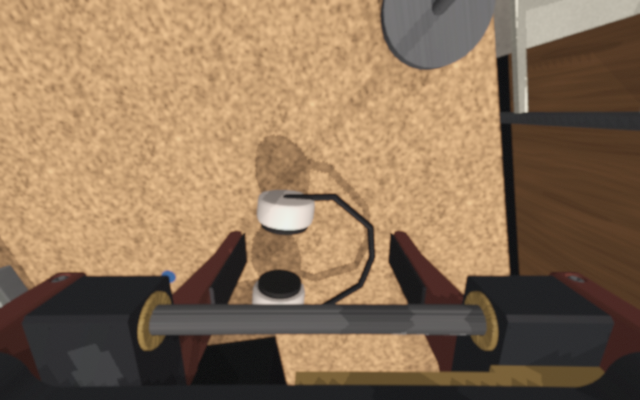

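The wrist view shows the start place (camera ahead of the fingers, cable and bin corner visible). The call was refused, so the rows probably need every key.

```bash
python3 -m inch '[{"tx":0,"ty":0,"tz":0,"ax":0,"ay":0,"az":-8,"jaw":0.62},{"tx":0,"ty":0,"tz":0,"ax":0,"ay":0,"az":-8,"jaw":0.62},{"tx":-5.2,"ty":3.37,"tz":0,"ax":0,"ay":0,"az":0,"jaw":0.62},{"tx":-5.2,"ty":3.37,"tz":0,"ax":0,"ay":0,"az":0,"jaw":0.62},{"tx":-5.2,"ty":3.37,"tz":0,"ax":0,"ay":0,"az":0,"jaw":0.62},{"tx":-5.2,"ty":3.37,"tz":0,"ax":0,"ay":0,"az":0,"jaw":0.62},{"tx":-5.2,"ty":3.37,"tz":0,"ax":0,"ay":0,"az":0,"jaw":0.62},{"tx":-5.2,"ty":3.37,"tz":0,"ax":0,"ay":0,"az":0,"jaw":0.62},{"tx":-5.2,"ty":3.37,"tz":0,"ax":0,"ay":0,"az":0,"jaw":0.62},{"tx":-5.2,"ty":3.37,"tz":0,"ax":0,"ay":0,"az":0,"jaw":0.62},{"tx":-5.2,"ty":3.37,"tz":0,"ax":0,"ay":0,"az":0,"jaw":0.62},{"tx":-5.2,"ty":3.37,"tz":0,"ax":0,"ay":0,"az":0,"jaw":0.62}]'; python3 plan.py 506 98 130 2 506 98 40 2
python3 look.py wrist w1 offcut0_mid offcut1_mid offcut4_mid
```

```text
t: 3.15
ee_pos: [507.2, 96.9, 223.0]
orientation: [2.182, 2.26, 0.001]
ft_force: [0.1, 0.5, -0.2]
width: 54.4
t 3.15 pos [507.2  96.9 223. ] yaw 2.0 tilt 0.1 F [ 0.1  0.5 -0.2] w 54.4 q6 -1.44
target (506.0, 98.0, 130.0, 2.0) az 0.0 tx,ty,tz cm [ 0.11 -0.11  9.3 ]
t 3.15 pos [507.2  96.9 223. ] yaw 2.0 tilt 0.1 F [ 0.1  0.5 -0.2] w 54.4 q6 -1.44
target (506.0, 98.0, 40.0, 2.0) az 0.0 tx,ty,tz cm [ 0.11 -0.11 18.3 ]
offcut0_mid 0.83 [318. 182.] 2210 {'z': 63, 'c': (506, 98), 'wh': (79, 36), 'ang': 2} [502.  98.  62.]
offcut1_mid 0.86 [308. 258.] 1970 {'z': 69, 'c': (606, 91), 'wh': (62, 44), 'ang': -6} [597.  92.  68.]
offcut1_mid 0.64 [318. 185.] 2163 {'z': 63, 'c': (506, 98), 'wh': (79, 36), 'ang': 2} [502.  98.  62.]
offcut4_mid 0.62 [237. 221.] 1864 {'z': 65, 'c': (564, 0), 'wh': (66, 35), 'ang': 19} [557.   2.  64.]
```

```bash
python3 -m inch '[{"tx":0.1,"ty":-0.1,"tz":6,"ax":0,"ay":0,"az":0,"jaw":0.62},{"tx":0,"ty":0,"tz":6,"ax":0,"ay":0,"az":0,"jaw":0.62},{"tx":0,"ty":0,"tz":4,"ax":0,"ay":0,"az":0,"jaw":0.62},{"tx":0,"ty":0,"tz":2.5,"ax":0,"ay":0,"az":0,"jaw":0.62},{"tx":0,"ty":0,"tz":0,"ax":0,"ay":0,"az":0,"jaw":0.2},{"tx":0,"ty":0,"tz":0,"ax":0,"ay":0,"az":0,"jaw":0.2},{"tx":0,"ty":0,"tz":0,"ax":0,"ay":0,"az":0,"jaw":0.2},{"tx":0,"ty":0,"tz":-4,"ax":0,"ay":0,"az":0,"jaw":0.2},{"tx":0,"ty":0,"tz":-5,"ax":0,"ay":0,"az":0,"jaw":0.2},{"tx":0,"ty":0,"tz":-4,"ax":0,"ay":0,"az":0,"jaw":0.2}]'; python3 plan.py 530 385 150 2 530 385 60 2
```

```text
t: 4.6
ee_pos: [505.5, 99.9, 170.6]
orientation: [2.181, 2.259, 0.004]
ft_force: [-0.2, 0.9, 0.4]
width: 35.8
t 4.6 pos [505.5  99.9 170.6] yaw 2.0 tilt 0.2 F [-0.2  0.9  0.4] w 35.8 q6 -1.43
target (530.0, 385.0, 150.0, 2.0) az 0.0 tx,ty,tz cm [28.41  3.44  2.06]
t 4.6 pos [505.5  99.9 170.6] yaw 2.0 tilt 0.2 F [-0.2  0.9  0.4] w 35.8 q6 -1.43
target (530.0, 385.0, 60.0, 2.0) az 0.0 tx,ty,tz cm [28.41  3.44 11.06]
```

```bash
python3 -m inch '[{"tx":5.7,"ty":0.7,"tz":0,"ax":0,"ay":0,"az":0,"jaw":0.2},{"tx":5.7,"ty":0.7,"tz":0,"ax":0,"ay":0,"az":0,"jaw":0.2},{"tx":5.7,"ty":0.7,"tz":0,"ax":0,"ay":0,"az":0,"jaw":0.2},{"tx":5.7,"ty":0.7,"tz":0,"ax":0,"ay":0,"az":0,"jaw":0.2},{"tx":5.7,"ty":0.7,"tz":0,"ax":0,"ay":0,"az":0,"jaw":0.2},{"tx":0,"ty":0,"tz":6,"ax":0,"ay":0,"az":0,"jaw":0.2},{"tx":0,"ty":0,"tz":6,"ax":0,"ay":0,"az":0,"jaw":0.2},{"tx":0,"ty":0,"tz":0,"ax":0,"ay":0,"az":0,"jaw":0.2},{"tx":0,"ty":0,"tz":0,"ax":0,"ay":0,"az":0,"jaw":0.7},{"tx":0,"ty":0,"tz":0,"ax":0,"ay":0,"az":0,"jaw":0.7},{"tx":0,"ty":0,"tz":-6.2,"ax":0,"ay":0,"az":0,"jaw":0.7},{"tx":0,"ty":0,"tz":-6.2,"ax":0,"ay":0,"az":0,"jaw":0.7}]'; python3 look.py wrist w2 offcut0_mid; python3 look.py side s2 offcut1_mid offcut2_mid offcut3_mid offcut4_mid;  python3 plan.py 606 92 170 -5
```

```text
t: 6.1
ee_pos: [530.4, 385.9, 175.3]
orientation: [2.182, 2.26, 0.003]
ft_force: [0.9, 0.5, 0.2]
width: 61.4
offcut0_mid 0.89 [321. 187.] 2548 {'z': 38, 'c': (532, 389), 'wh': (80, 36), 'ang': 2} [528. 389.  37.]
offcut1_mid 0.97 [306. 234.] 542 {'z': 71, 'c': (606, 92), 'wh': (62, 48), 'ang': -6} [607. 106.  67.]
offcut2_mid 0.17 [364. 349.] 7286 {'z': 101, 'c': (486, 378), 'wh': (201, 183), 'ang': -5} [454. 389.  22.]
offcut3_mid 0.63 [292. 186.] 150 {'z': 67, 'c': (650, -75), 'wh': (23, 22), 'ang': 4} [648. -64.  51.]
offcut3_mid 0.41 [303. 231.] 575 {'z': 72, 'c': (604, 232), 'wh': (333, 63), 'ang': -89} [605. 106.  67.]
offcut4_mid 0.58 [330. 350.] 829 {'z': 40, 'c': (532, 389), 'wh': (77, 38), 'ang': 2} [532. 396.  37.]
offcut4_mid 0.47 [310. 211.] 67 {'z': 66, 'c': (588, 19), 'wh': (17, 11), 'ang': -71} [588.  23.  51.]
t 6.45 pos [529.2 385.3 171.1] yaw 2.0 tilt 0.1 F [ 0.  -0.5  0.3] w 61.9 q6 -1.0
target (606.0, 92.0, 170.0, -5.0) az 7.0 tx,ty,tz cm [-28.55  10.2    0.11]
```

Offcut0 is in the bin. Next is offcut1.

```bash
python3 -m inch '[{"tx":0,"ty":0,"tz":0,"ax":0,"ay":0,"az":7,"jaw":0.72},{"tx":-5.7,"ty":2.04,"tz":0,"ax":0,"ay":0,"az":0,"jaw":0.72},{"tx":-5.7,"ty":2.04,"tz":0,"ax":0,"ay":0,"az":0,"jaw":0.72},{"tx":-5.7,"ty":2.04,"tz":0,"ax":0,"ay":0,"az":0,"jaw":0.72},{"tx":-5.7,"ty":2.04,"tz":0,"ax":0,"ay":0,"az":0,"jaw":0.72},{"tx":-5.7,"ty":2.04,"tz":0,"ax":0,"ay":0,"az":0,"jaw":0.72},{"tx":0,"ty":0,"tz":0,"ax":0,"ay":0,"az":0,"jaw":0.72}]'; python3 look.py wrist w3 offcut1_mid offcut4_mid offcut3_mid;  python3 plan.py 606 92 41 -5
```

```text
t: 7.32
ee_pos: [606.8, 89.1, 170.1]
orientation: [-2.32, -2.116, 0.004]
ft_force: [-0.7, -0.5, 0.1]
width: 63.2
offcut1_mid 0.9 [318. 191.] 3098 {'z': 69, 'c': (607, 92), 'wh': (62, 43), 'ang': -6} [602.  92.  68.]
offcut4_mid 0.82 [222. 160.] 3201 {'z': 65, 'c': (564, 0), 'wh': (66, 35), 'ang': 19} [561.   4.  64.]
offcut3_mid 0.92 [169. 228.] 3154 {'z': 65, 'c': (630, -78), 'wh': (70, 22), 'ang': 4} [626. -69.  56.]
offcut3_mid 0.42 [127. 113.] 4755 {'z': 67, 'c': (515, -79), 'wh': (77, 26), 'ang': 1} [512. -72.  65.]
t 7.53 pos [606.1  94.  170.8] yaw -4.9 tilt 0.1 F [-0.2  0.1  0.3] w 63.0 q6 -1.35
target (606.0, 92.0, 41.0, -5.0) az 0.1 tx,ty,tz cm [-2.000e-01  1.000e-02  1.298e+01]
```

```bash
python3 -m inch '[{"tx":-0.1,"ty":0,"tz":5,"ax":0,"ay":0,"az":0,"jaw":0.72},{"tx":0,"ty":0,"tz":5,"ax":0,"ay":0,"az":0,"jaw":0.72},{"tx":0,"ty":0,"tz":3,"ax":0,"ay":0,"az":0,"jaw":0.72},{"tx":0,"ty":0,"tz":0,"ax":0,"ay":0,"az":0,"jaw":0.3},{"tx":0,"ty":0,"tz":0,"ax":0,"ay":0,"az":0,"jaw":0.3},{"tx":0,"ty":0,"tz":0,"ax":0,"ay":0,"az":0,"jaw":0.3},{"tx":0,"ty":0,"tz":-4,"ax":0,"ay":0,"az":0,"jaw":0.3},{"tx":0,"ty":0,"tz":-5,"ax":0,"ay":0,"az":0,"jaw":0.3},{"tx":0,"ty":0,"tz":-4,"ax":0,"ay":0,"az":0,"jaw":0.3},{"tx":0,"ty":0,"tz":0,"ax":0,"ay":0,"az":0,"jaw":0.3}]'; python3 plan.py 435 385 60 -5
```

```text
t: 8.78
ee_pos: [609.5, 92.4, 176.7]
orientation: [2.312, 2.12, 0.011]
ft_force: [-0.5, -0.2, -1.1]
width: 43.9
t 8.78 pos [609.5  92.4 176.7] yaw -5.0 tilt 0.5 F [-0.5 -0.2 -1.1] w 43.9 q6 -1.35
target (435.0, 385.0, 60.0, -5.0) az 0.0 tx,ty,tz cm [ 27.62 -19.93  11.67]
```

```bash
python3 -m inch '[{"tx":4.6,"ty":-3.32,"tz":0,"ax":0,"ay":0,"az":0,"jaw":0.3},{"tx":4.6,"ty":-3.32,"tz":0,"ax":0,"ay":0,"az":0,"jaw":0.3},{"tx":4.6,"ty":-3.32,"tz":0,"ax":0,"ay":0,"az":0,"jaw":0.3},{"tx":4.6,"ty":-3.32,"tz":0,"ax":0,"ay":0,"az":0,"jaw":0.3},{"tx":4.6,"ty":-3.32,"tz":0,"ax":0,"ay":0,"az":0,"jaw":0.3},{"tx":4.6,"ty":-3.32,"tz":0,"ax":0,"ay":0,"az":0,"jaw":0.3},{"tx":0,"ty":0,"tz":6,"ax":0,"ay":0,"az":0,"jaw":0.3},{"tx":0,"ty":0,"tz":5.5,"ax":0,"ay":0,"az":0,"jaw":0.3},{"tx":0,"ty":0,"tz":0,"ax":0,"ay":0,"az":0,"jaw":0.8},{"tx":0,"ty":0,"tz":0,"ax":0,"ay":0,"az":0,"jaw":0.8},{"tx":0,"ty":0,"tz":-6.2,"ax":0,"ay":0,"az":0,"jaw":0.8},{"tx":0,"ty":0,"tz":-6.2,"ax":0,"ay":0,"az":0,"jaw":0.8}]'; python3 look.py wrist w4 offcut1_mid;   python3 plan.py 564 0 170 19
```

```text
t: 10.28
ee_pos: [433.0, 384.5, 184.7]
orientation: [2.316, 2.122, 0.004]
ft_force: [0.4, 0.3, 0.8]
width: 70.0
offcut1_mid 0.77 [310. 181.] 1962 {'z': 44, 'c': (427, 377), 'wh': (56, 44), 'ang': -5} [425. 377.  43.]
offcut1_mid 0.41 [302. 351.] 730 {'z': 26, 'c': (672, 357), 'wh': (104, 40), 'ang': -65} [675. 341.  23.]
t 10.38 pos [436.7 387.7 190.8] yaw -5.0 tilt 1.0 F [1.2 0.2 0.3] w 70.2 q6 -0.78
target (564.0, 0.0, 170.0, 19.0) az -24.0 tx,ty,tz cm [-40.8   -0.58   2.08]
```

```bash
python3 -m inch '[{"tx":0,"ty":0,"tz":0,"ax":0,"ay":0,"az":-8,"jaw":0.65},{"tx":0,"ty":0,"tz":0,"ax":0,"ay":0,"az":-8,"jaw":0.65},{"tx":0,"ty":0,"tz":0,"ax":0,"ay":0,"az":-8,"jaw":0.65},{"tx":-5.8,"ty":-0.1,"tz":0.3,"ax":0,"ay":0,"az":0,"jaw":0.65},{"tx":-5.8,"ty":-0.1,"tz":0.3,"ax":0,"ay":0,"az":0,"jaw":0.65},{"tx":-5.8,"ty":-0.1,"tz":0.3,"ax":0,"ay":0,"az":0,"jaw":0.65},{"tx":-5.8,"ty":-0.1,"tz":0.3,"ax":0,"ay":0,"az":0,"jaw":0.65},{"tx":-5.8,"ty":-0.1,"tz":0.3,"ax":0,"ay":0,"az":0,"jaw":0.65},{"tx":-5.8,"ty":-0.1,"tz":0.3,"ax":0,"ay":0,"az":0,"jaw":0.65},{"tx":-5.8,"ty":-0.1,"tz":0.3,"ax":0,"ay":0,"az":0,"jaw":0.65},{"tx":0,"ty":0,"tz":0,"ax":0,"ay":0,"az":0,"jaw":0.65}]'; python3 look.py wrist w5 offcut4_mid offcut2_mid offcut3_mid;  python3 plan.py 564 0 41 19
```

```text
t: 11.75
ee_pos: [559.9, -5.5, 161.8]
orientation: [1.828, 2.55, 0.003]
ft_force: [-0.0, 0.2, 1.1]
width: 57.0
offcut4_mid 0.64 [319. 202.] 2660 {'z': 65, 'c': (564, 0), 'wh': (66, 34), 'ang': 18} [560.  -2.  64.]
offcut2_mid 0.71 [254. 123.] 4116 {'z': 67, 'c': (514, -79), 'wh': (77, 24), 'ang': 0} [512. -83.  65.]
offcut3_mid 0.62 [229. 233.] 2907 {'z': 65, 'c': (611, -74), 'wh': (110, 37), 'ang': -12} [620. -76.  57.]
t 11.95 pos [557.9  -0.9 160.7] yaw 19.1 tilt 0.1 F [-0.3  0.1  0.2] w 57.0 q6 -1.93
target (564.0, 0.0, 41.0, 19.0) az 0.1 tx,ty,tz cm [-0.12  0.6  11.97]
```

```bash
python3 -m inch '[{"tx":-0.1,"ty":0.5,"tz":5,"ax":0,"ay":0,"az":0,"jaw":0.65},{"tx":0,"ty":0,"tz":5,"ax":0,"ay":0,"az":0,"jaw":0.65},{"tx":0,"ty":0,"tz":2,"ax":0,"ay":0,"az":0,"jaw":0.65},{"tx":0,"ty":0,"tz":0,"ax":0,"ay":0,"az":0,"jaw":0.2},{"tx":0,"ty":0,"tz":0,"ax":0,"ay":0,"az":0,"jaw":0.2},{"tx":0,"ty":0,"tz":0,"ax":0,"ay":0,"az":0,"jaw":0.2},{"tx":0,"ty":0,"tz":-4,"ax":0,"ay":0,"az":0,"jaw":0.2},{"tx":0,"ty":0,"tz":-5,"ax":0,"ay":0,"az":0,"jaw":0.2},{"tx":0,"ty":0,"tz":-4,"ax":0,"ay":0,"az":0,"jaw":0.2},{"tx":0,"ty":0,"tz":0,"ax":0,"ay":0,"az":0,"jaw":0.2}]'; python3 plan.py 480 375 90 19
```

```text
t: 13.2
ee_pos: [565.6, -1.2, 174.0]
orientation: [1.82, 2.553, 0.007]
ft_force: [-0.3, 0.5, -1.0]
width: 33.8
t 13.2 pos [565.6  -1.2 174. ] yaw 19.0 tilt 0.5 F [-0.3  0.5 -1. ] w 33.8 q6 -1.93
target (480.0, 375.0, 90.0, 19.0) az 0.0 tx,ty,tz cm [38.35  4.16  8.4 ]
```

```bash
python3 -m inch '[{"tx":5.8,"ty":0.55,"tz":0,"ax":0,"ay":0,"az":0,"jaw":0.2},{"tx":5.8,"ty":0.55,"tz":0,"ax":0,"ay":0,"az":0,"jaw":0.2},{"tx":5.8,"ty":0.55,"tz":0,"ax":0,"ay":0,"az":0,"jaw":0.2},{"tx":5.8,"ty":0.55,"tz":0,"ax":0,"ay":0,"az":0,"jaw":0.2},{"tx":5.8,"ty":0.55,"tz":0,"ax":0,"ay":0,"az":0,"jaw":0.2},{"tx":5.8,"ty":0.55,"tz":0,"ax":0,"ay":0,"az":0,"jaw":0.2},{"tx":0,"ty":0,"tz":0,"ax":0,"ay":0,"az":0,"jaw":0.2},{"tx":0,"ty":0,"tz":5.5,"ax":0,"ay":0,"az":0,"jaw":0.2},{"tx":0,"ty":0,"tz":5.5,"ax":0,"ay":0,"az":0,"jaw":0.2},{"tx":0,"ty":0,"tz":0,"ax":0,"ay":0,"az":0,"jaw":0.5},{"tx":0,"ty":0,"tz":0,"ax":0,"ay":0,"az":0,"jaw":0.5},{"tx":0,"ty":0,"tz":-6.2,"ax":0,"ay":0,"az":0,"jaw":0.5}]'; python3 -m inch '[{"tx":0,"ty":0,"tz":-5.5,"ax":0,"ay":0,"az":0,"jaw":0.6},{"tx":0,"ty":0,"tz":0,"ax":0,"ay":0,"az":0,"jaw":0.6}]'; python3 look.py wrist w6 offcut4_mid;  python3 look.py side s3 offcut2_mid offcut3_mid; python3 plan.py 629 -77 170 4
```

```text
t: 14.7
ee_pos: [479.3, 337.1, 120.6]
orientation: [-1.823, -2.556, 0.009]
ft_force: [1.4, 1.4, 0.2]
width: 43.9
t: 14.95
ee_pos: [484.5, 340.7, 184.6]
orientation: [1.821, 2.554, 0.02]
ft_force: [-0.1, 0.3, -0.3]
width: 52.6
offcut4_mid 0.72 [313. 169.] 1979 {'z': 40, 'c': (470, 330), 'wh': (65, 34), 'ang': 20} [467. 330.  39.]
offcut2_mid 0.66 [335. 189.] 323 {'z': 69, 'c': (509, 125), 'wh': (434, 58), 'ang': -86} [524. -68.  56.]
offcut2_mid 0.44 [323. 132.] 606 {'z': 19, 'c': (551, -360), 'wh': (143, 66), 'ang': -15} [ 555. -356.   14.]
offcut3_mid 0.97 [299. 188.] 416 {'z': 67, 'c': (628, -78), 'wh': (67, 27), 'ang': 6} [627. -67.  52.]
t 15.2 pos [480.2 338.  176.2] yaw 19.0 tilt 0.1 F [-0.1 -0.2 -0.4] w 52.6 q6 -1.31
target (629.0, -77.0, 170.0, 4.0) az 15.0 tx,ty,tz cm [-42.44  11.95   0.62]
```

```bash
python3 -m inch '[{"tx":0,"ty":0,"tz":0,"ax":0,"ay":0,"az":7.5,"jaw":0.72},{"tx":0,"ty":0,"tz":0,"ax":0,"ay":0,"az":7.5,"jaw":0.72},{"tx":-5.3,"ty":1.5,"tz":0,"ax":0,"ay":0,"az":0,"jaw":0.72},{"tx":-5.3,"ty":1.5,"tz":0,"ax":0,"ay":0,"az":0,"jaw":0.72},{"tx":-5.3,"ty":1.5,"tz":0,"ax":0,"ay":0,"az":0,"jaw":0.72},{"tx":-5.3,"ty":1.5,"tz":0,"ax":0,"ay":0,"az":0,"jaw":0.72},{"tx":-5.3,"ty":1.5,"tz":0,"ax":0,"ay":0,"az":0,"jaw":0.72},{"tx":-5.3,"ty":1.5,"tz":0,"ax":0,"ay":0,"az":0,"jaw":0.72},{"tx":-5.3,"ty":1.5,"tz":0,"ax":0,"ay":0,"az":0,"jaw":0.72},{"tx":-5.3,"ty":1.5,"tz":0,"ax":0,"ay":0,"az":0,"jaw":0.72},{"tx":0,"ty":0,"tz":0,"ax":0,"ay":0,"az":0,"jaw":0.72}]'; python3 look.py wrist w7 offcut3_mid offcut2_mid;  python3 plan.py 629 -77 36 4
python3 - <<'E'
from h import *
o=get_obs(); c=cal('wrist'); im,d=viewer.get_image('wrist'); P=cloud('wrist',np.ones(d.shape,bool),d,c)
for n,x0,x1,y0,y1 in [('off3',575,690,-130,-30),('off2',455,568,-130,-30)]:
    Q=P[(P[:,0]>x0)&(P[:,0]<x1)&(P[:,1]>y0)&(P[:,1]<y1)]
    for a,b in [(44,52),(58,70)]:
        q=Q[(Q[:,2]>a)&(Q[:,2]<b)]; print(n,a,len(q),cv2.minAreaRect(q[:,:2].astype(np.float32)) if len(q)>5 else '')
E
```

```text
t: 16.58
ee_pos: [630.5, -79.3, 175.1]
orientation: [-2.146, -2.293, 0.002]
ft_force: [-0.4, 0.4, -0.1]
width: 63.1
offcut3_mid 0.78 [322. 194.] 2773 {'z': 65, 'c': (630, -78), 'wh': (70, 20), 'ang': 4} [627. -78.  62.]
offcut2_mid 0.96 [320.  70.] 4173 {'z': 67, 'c': (515, -79), 'wh': (76, 24), 'ang': 0} [512. -86.  66.]
t 16.73 pos [629.2 -75.2 175.5] yaw 4.0 tilt 0.1 F [ 0.2 -0.2 -0.3] w 63.3 q6 -1.78
target (629.0, -77.0, 36.0, 4.0) az 0.0 tx,ty,tz cm [-0.18 -0.03 13.95]
off3 44 1317 ((630.1030883789062, -77.847900390625), (70.23101043701172, 41.957427978515625), 4.603860378265381)
off3 58 1692 ((638.405517578125, -76.87754821777344), (86.91697692871094, 88.23301696777344), 3.8294243812561035)
off2 44 1500 ((514.8692016601562, -99.75933837890625), (76.132568359375, 15.322890281677246), 0.29565876722335815)
off2 58 2666 ((514.6901245117188, -79.49575805664062), (76.18048858642578, 23.992807388305664), 0.3812379837036133)
```

```bash
python3 -m inch '[{"tx":-0.2,"ty":0,"tz":6,"ax":0,"ay":0,"az":0,"jaw":0.72},{"tx":0,"ty":0,"tz":5,"ax":0,"ay":0,"az":0,"jaw":0.72},{"tx":0,"ty":0,"tz":3.2,"ax":0,"ay":0,"az":0,"jaw":0.72},{"tx":0,"ty":0,"tz":0,"ax":0,"ay":0,"az":0,"jaw":0.72},{"tx":0,"ty":0,"tz":0,"ax":0,"ay":0,"az":0,"jaw":0.3},{"tx":0,"ty":0,"tz":0,"ax":0,"ay":0,"az":0,"jaw":0.3},{"tx":0,"ty":0,"tz":0,"ax":0,"ay":0,"az":0,"jaw":0.3},{"tx":0,"ty":0,"tz":-4,"ax":0,"ay":0,"az":0,"jaw":0.3},{"tx":0,"ty":0,"tz":-5,"ax":0,"ay":0,"az":0,"jaw":0.3},{"tx":0,"ty":0,"tz":-5,"ax":0,"ay":0,"az":0,"jaw":0.3},{"tx":0,"ty":0,"tz":0,"ax":0,"ay":0,"az":0,"jaw":0.3}]'; python3 plan.py 480 425 65 4 480 400 85 4
```

```text
t: 18.15
ee_pos: [633.2, -78.4, 179.7]
orientation: [2.137, 2.293, 0.008]
ft_force: [0.4, 0.4, -0.5]
width: 41.8
t 18.15 pos [633.2 -78.4 179.7] yaw 4.0 tilt 0.5 F [ 0.4  0.4 -0.5] w 41.8 q6 -1.78
target (480.0, 425.0, 65.0, 4.0) az 0.0 tx,ty,tz cm [ 51.28 -11.77  11.47]
t 18.15 pos [633.2 -78.4 179.7] yaw 4.0 tilt 0.5 F [ 0.4  0.4 -0.5] w 41.8 q6 -1.78
target (480.0, 400.0, 85.0, 4.0) az 0.0 tx,ty,tz cm [ 48.79 -11.94   9.47]
```

```bash
python3 -m inch '[{"tx":5.5,"ty":-1.35,"tz":0,"ax":0,"ay":0,"az":0,"jaw":0.3},{"tx":5.5,"ty":-1.35,"tz":0,"ax":0,"ay":0,"az":0,"jaw":0.3},{"tx":5.5,"ty":-1.35,"tz":0,"ax":0,"ay":0,"az":0,"jaw":0.3},{"tx":5.5,"ty":-1.35,"tz":0,"ax":0,"ay":0,"az":0,"jaw":0.3},{"tx":5.5,"ty":-1.35,"tz":0,"ax":0,"ay":0,"az":0,"jaw":0.3},{"tx":5.5,"ty":-1.35,"tz":0,"ax":0,"ay":0,"az":0,"jaw":0.3},{"tx":5.5,"ty":-1.35,"tz":0,"ax":0,"ay":0,"az":0,"jaw":0.3},{"tx":5.5,"ty":-1.35,"tz":0,"ax":0,"ay":0,"az":0,"jaw":0.3},{"tx":5.5,"ty":-1.35,"tz":0,"ax":0,"ay":0,"az":0,"jaw":0.3},{"tx":0,"ty":0,"tz":0,"ax":0,"ay":0,"az":0,"jaw":0.3},{"tx":0,"ty":0,"tz":5,"ax":0,"ay":0,"az":0,"jaw":0.3},{"tx":0,"ty":0,"tz":4,"ax":0,"ay":0,"az":0,"jaw":0.3}]'; python3 plan.py 475 405 80 4
```

```text
t: 19.65
ee_pos: [473.9, 405.9, 82.8]
orientation: [2.142, 2.298, -0.002]
ft_force: [-0.2, -0.6, -0.8]
width: 42.0
t 19.65 pos [473.9 405.9  82.8] yaw 4.0 tilt 0.1 F [-0.2 -0.6 -0.8] w 42.0 q6 -0.95
target (475.0, 405.0, 80.0, 4.0) az 0.0 tx,ty,tz cm [-0.1   0.1   0.28]
```

```bash
python3 -m inch '[{"tx":0,"ty":0,"tz":0,"ax":0,"ay":0,"az":0,"jaw":0.65},{"tx":0,"ty":0,"tz":0,"ax":0,"ay":0,"az":0,"jaw":0.65},{"tx":0,"ty":0,"tz":-5,"ax":0,"ay":0,"az":0,"jaw":0.65},{"tx":0,"ty":0,"tz":-5,"ax":0,"ay":0,"az":0,"jaw":0.65},{"tx":0,"ty":0,"tz":0,"ax":0,"ay":0,"az":0,"jaw":0.65}]'; python3 look.py wrist w8 offcut3_mid; python3 plan.py 515 -87 170 0.5
```

```text
t: 20.27
ee_pos: [477.5, 409.5, 191.6]
orientation: [2.141, 2.297, 0.018]
ft_force: [0.0, -0.3, -0.2]
width: 57.1
offcut3_mid 0.86 [342. 175.] 2510 {'z': 50, 'c': (465, 436), 'wh': (70, 17), 'ang': 3} [463. 431.  40.]
t 20.38 pos [475.1 407.6 186.9] yaw 4.0 tilt 0.2 F [-0.4 -0.8 -0.3] w 57.2 q6 -0.95
target (515.0, -87.0, 170.0, 0.5) az 3.5 tx,ty,tz cm [-49.49   3.55   1.69]
```

View pics/w8.png

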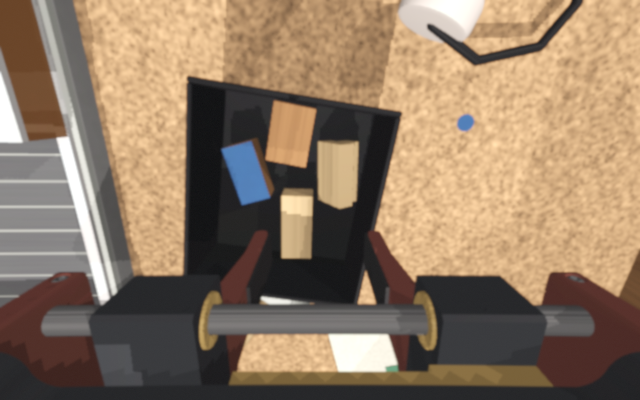

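The picture shows four offcuts lying inside the bin: off1 at (291,133), blue-topped off4 at (247,172), off3 at (338,173) and off0 at (297,225). Offcut2 is the last one.

```bash
python3 -m inch '[{"tx":0,"ty":0,"tz":0,"ax":0,"ay":0,"az":3.5,"jaw":0.67},{"tx":-5.5,"ty":0.4,"tz":0,"ax":0,"ay":0,"az":0,"jaw":0.67},{"tx":-5.5,"ty":0.4,"tz":0,"ax":0,"ay":0,"az":0,"jaw":0.67},{"tx":-5.5,"ty":0.4,"tz":0,"ax":0,"ay":0,"az":0,"jaw":0.67},{"tx":-5.5,"ty":0.4,"tz":0,"ax":0,"ay":0,"az":0,"jaw":0.67},{"tx":-5.5,"ty":0.4,"tz":0,"ax":0,"ay":0,"az":0,"jaw":0.67},{"tx":-5.5,"ty":0.4,"tz":0,"ax":0,"ay":0,"az":0,"jaw":0.67},{"tx":-5.5,"ty":0.4,"tz":0,"ax":0,"ay":0,"az":0,"jaw":0.67},{"tx":-5.5,"ty":0.4,"tz":0,"ax":0,"ay":0,"az":0,"jaw":0.67},{"tx":-5.5,"ty":0.4,"tz":0,"ax":0,"ay":0,"az":0,"jaw":0.67},{"tx":0,"ty":0,"tz":0,"ax":0,"ay":0,"az":0,"jaw":0.67}]'; python3 look.py wrist w9 offcut2_mid;  python3 plan.py 515 -87 33 0.5
```

```text
t: 21.75
ee_pos: [514.4, -90.4, 183.9]
orientation: [-2.216, -2.226, 0.001]
ft_force: [-0.3, 0.3, -0.5]
width: 59.1
offcut2_mid 0.56 [321. 189.] 2823 {'z': 67, 'c': (514, -79), 'wh': (76, 24), 'ang': 0} [511. -86.  65.]
t 21.85 pos [514.1 -87.5 183.9] yaw 0.4 tilt 0.1 F [-0.7 -0.4  0. ] w 58.4 q6 -1.77
target (515.0, -87.0, 33.0, 0.5) az -0.1 tx,ty,tz cm [ 0.05  0.09 15.09]
```

```bash
python3 -m inch '[{"tx":0,"ty":0.1,"tz":6,"ax":0,"ay":0,"az":0,"jaw":0.67},{"tx":0,"ty":0,"tz":6,"ax":0,"ay":0,"az":0,"jaw":0.67},{"tx":0,"ty":0,"tz":3,"ax":0,"ay":0,"az":0,"jaw":0.67},{"tx":0,"ty":0,"tz":0,"ax":0,"ay":0,"az":0,"jaw":0.67},{"tx":0,"ty":0,"tz":0,"ax":0,"ay":0,"az":0,"jaw":0.3},{"tx":0,"ty":0,"tz":0,"ax":0,"ay":0,"az":0,"jaw":0.3},{"tx":0,"ty":0,"tz":0,"ax":0,"ay":0,"az":0,"jaw":0.3},{"tx":0,"ty":0,"tz":-4,"ax":0,"ay":0,"az":0,"jaw":0.3},{"tx":0,"ty":0,"tz":-5,"ax":0,"ay":0,"az":0,"jaw":0.3},{"tx":0,"ty":0,"tz":-5,"ax":0,"ay":0,"az":0,"jaw":0.3},{"tx":0,"ty":0,"tz":0,"ax":0,"ay":0,"az":0,"jaw":0.3}]'; python3 plan.py 525 360 80 0.5
```

```text
t: 23.22
ee_pos: [518.6, -87.9, 178.8]
orientation: [2.206, 2.227, 0.007]
ft_force: [0.4, 0.5, -0.8]
width: 39.8
t 23.23 pos [518.6 -87.9 178.8] yaw 0.5 tilt 0.5 F [ 0.4  0.5 -0.8] w 39.8 q6 -1.77
target (525.0, 360.0, 80.0, 0.5) az 0.0 tx,ty,tz cm [44.78  1.03  9.88]
```

```bash
python3 -m inch '[{"tx":5.6,"ty":0.1,"tz":0,"ax":0,"ay":0,"az":0,"jaw":0.3},{"tx":5.6,"ty":0.1,"tz":0,"ax":0,"ay":0,"az":0,"jaw":0.3},{"tx":5.6,"ty":0.1,"tz":0,"ax":0,"ay":0,"az":0,"jaw":0.3},{"tx":5.6,"ty":0.1,"tz":0,"ax":0,"ay":0,"az":0,"jaw":0.3},{"tx":5.6,"ty":0.1,"tz":0,"ax":0,"ay":0,"az":0,"jaw":0.3},{"tx":5.6,"ty":0.1,"tz":0,"ax":0,"ay":0,"az":0,"jaw":0.3},{"tx":5.6,"ty":0.1,"tz":0,"ax":0,"ay":0,"az":0,"jaw":0.3},{"tx":5.6,"ty":0.1,"tz":0,"ax":0,"ay":0,"az":0,"jaw":0.3},{"tx":0,"ty":0,"tz":0,"ax":0,"ay":0,"az":0,"jaw":0.3},{"tx":0,"ty":0,"tz":5,"ax":0,"ay":0,"az":0,"jaw":0.3},{"tx":0,"ty":0,"tz":5,"ax":0,"ay":0,"az":0,"jaw":0.3},{"tx":0,"ty":0,"tz":0,"ax":0,"ay":0,"az":0,"jaw":0.3}]'; python3 -m inch '[{"tx":0,"ty":0,"tz":0,"ax":0,"ay":0,"az":0,"jaw":0.65},{"tx":0,"ty":0,"tz":0,"ax":0,"ay":0,"az":0,"jaw":0.65},{"tx":0,"ty":0,"tz":-5,"ax":0,"ay":0,"az":0,"jaw":0.65},{"tx":0,"ty":0,"tz":-5,"ax":0,"ay":0,"az":0,"jaw":0.65},{"tx":0,"ty":0,"tz":0,"ax":0,"ay":0,"az":0,"jaw":0.65}]'; python3 look.py wrist w10 offcut2_mid;python3 look.py side s4 blank_mid; python3 plan.py 548 -360 170 -18
```

```text
t: 24.72
ee_pos: [516.5, 357.5, 70.2]
orientation: [-2.211, -2.23, 0.015]
ft_force: [-0.3, -0.0, -0.3]
width: 40.2
t: 25.35
ee_pos: [522.9, 362.7, 181.4]
orientation: [2.209, 2.23, 0.018]
ft_force: [0.1, -0.2, 0.3]
width: 56.8
offcut2_mid 0.89 [320. 187.] 3095 {'z': 76, 'c': (520, 369), 'wh': (76, 24), 'ang': -1} [516. 362.  73.]
offcut2_mid 0.61 [38. 51.] 7989 {'z': 97, 'c': (403, 131), 'wh': (65, 43), 'ang': 4} [402. 147.  91.]
t 25.55 pos [519.3 360.3 174.3] yaw 0.5 tilt 0.0 F [-0.4 -0.5  0. ] w 57.0 q6 -0.99
target (548.0, -360.0, 170.0, -18.0) az 18.5 tx,ty,tz cm [-67.62  24.99   0.43]
```

```bash
python3 -c "
import cv2,numpy as np
a=cv2.imread('pics/w10.png');b=cv2.imread('pics/s4.png');cv2.imwrite('pics/m1.png',np.hstack([cv2.resize(a,(400,250)),cv2.resize(b[80:330,150:550],(400,250))]))"
```

```text
(no output)
```

View pics/m1.png

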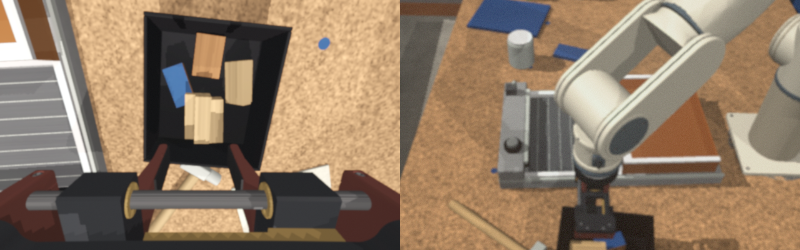

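```bash
python3 -m inch '[{"tx":0,"ty":0,"tz":0,"ax":0,"ay":0,"az":9.25,"jaw":0.92},{"tx":0,"ty":0,"tz":0,"ax":0,"ay":0,"az":9.25,"jaw":0.92},{"tx":-5.6,"ty":2.08,"tz":0,"ax":0,"ay":0,"az":0,"jaw":0.92},{"tx":-5.6,"ty":2.08,"tz":0,"ax":0,"ay":0,"az":0,"jaw":0.92},{"tx":-5.6,"ty":2.08,"tz":0,"ax":0,"ay":0,"az":0,"jaw":0.92},{"tx":-5.6,"ty":2.08,"tz":0,"ax":0,"ay":0,"az":0,"jaw":0.92},{"tx":-5.6,"ty":2.08,"tz":0,"ax":0,"ay":0,"az":0,"jaw":0.92},{"tx":-5.6,"ty":2.08,"tz":0,"ax":0,"ay":0,"az":0,"jaw":0.92},{"tx":-5.6,"ty":2.08,"tz":0,"ax":0,"ay":0,"az":0,"jaw":0.92},{"tx":-5.6,"ty":2.08,"tz":0,"ax":0,"ay":0,"az":0,"jaw":0.92},{"tx":-5.6,"ty":2.08,"tz":0,"ax":0,"ay":0,"az":0,"jaw":0.92},{"tx":-5.6,"ty":2.08,"tz":0,"ax":0,"ay":0,"az":0,"jaw":0.92}]'; python3 plan.py 548 -360 170 -18
```

```text
t: 27.05
ee_pos: [544.0, -237.8, 173.3]
orientation: [-2.54, -1.846, 0.002]
ft_force: [1.5, 0.2, 0.7]
width: 80.6
t 27.05 pos [ 544.  -237.8  173.3] yaw -18.0 tilt 0.1 F [1.5 0.2 0.7] w 80.6 q6 -1.69
target (548.0, -360.0, 170.0, -18.0) az 0.0 tx,ty,tz cm [-11.5    4.15   0.33]
```

```bash
python3 -m inch '[{"tx":-5.7,"ty":2.0,"tz":0,"ax":0,"ay":0,"az":0,"jaw":0.92},{"tx":-5.7,"ty":2.0,"tz":0,"ax":0,"ay":0,"az":0,"jaw":0.92},{"tx":0,"ty":0,"tz":0,"ax":0,"ay":0,"az":0,"jaw":0.92},{"tx":0,"ty":0,"tz":0,"ax":0,"ay":0,"az":0,"jaw":0.92}]'; python3 look.py wrist w11 blank_mid; python3 plan.py 548 -360 3 -18
```

```text
t: 27.55
ee_pos: [546.8, -356.1, 173.2]
orientation: [-2.539, -1.845, 0.001]
ft_force: [0.1, 0.8, -1.2]
width: 81.1
blank_mid 0.68 [315. 184.] 6791 {'z': 15, 'c': (549, -362), 'wh': (150, 62), 'ang': -17} [ 542. -360.   14.]
t 27.65 pos [ 547.4 -355.2  173.9] yaw -17.9 tilt 0.1 F [-0.4 -0.4  0.1] w 80.7 q6 -1.85
target (548.0, -360.0, 3.0, -18.0) az 0.1 tx,ty,tz cm [-0.43  0.2  17.09]
```

```bash
python3 -m inch '[{"tx":-0.6,"ty":0.3,"tz":0,"ax":0,"ay":0,"az":-0.8,"jaw":0.92},{"tx":0,"ty":0,"tz":6,"ax":0,"ay":0,"az":0,"jaw":0.92},{"tx":0,"ty":0,"tz":6,"ax":0,"ay":0,"az":0,"jaw":0.92},{"tx":0,"ty":0,"tz":4,"ax":0,"ay":0,"az":0,"jaw":0.92},{"tx":0,"ty":0,"tz":0,"ax":0,"ay":0,"az":0,"jaw":0.92}]'; python3 plan.py 549 -362 3 -17.2
```

```text
t: 28.28
ee_pos: [546.9, -361.5, 11.7]
orientation: [-2.522, -1.863, 0.003]
ft_force: [0.8, -0.1, 0.1]
width: 80.4
t 28.27 pos [ 546.9 -361.5   11.7] yaw -17.1 tilt 0.4 F [ 0.8 -0.1  0.1] w 80.4 q6 -1.87
target (549.0, -362.0, 3.0, -17.2) az 0.1 tx,ty,tz cm [0.02 0.21 0.87]
```

```bash
python3 -m inch '[{"tx":0,"ty":0.1,"tz":0.8,"ax":0,"ay":0,"az":0,"jaw":0.92},{"tx":0,"ty":0,"tz":0,"ax":0,"ay":0,"az":0,"jaw":0.92},{"tx":0,"ty":0,"tz":0,"ax":0,"ay":0,"az":0,"jaw":0.5},{"tx":0,"ty":0,"tz":0,"ax":0,"ay":0,"az":0,"jaw":0.5},{"tx":0,"ty":0,"tz":0,"ax":0,"ay":0,"az":0,"jaw":0.5},{"tx":0,"ty":0,"tz":0,"ax":0,"ay":0,"az":0,"jaw":0.5},{"tx":0,"ty":0,"tz":-2,"ax":0,"ay":0,"az":0,"jaw":0.5},{"tx":0,"ty":0,"tz":-4,"ax":0,"ay":0,"az":0,"jaw":0.5},{"tx":0,"ty":0,"tz":-5,"ax":0,"ay":0,"az":0,"jaw":0.5},{"tx":0,"ty":0,"tz":-4,"ax":0,"ay":0,"az":0,"jaw":0.5}]'; python3 plan.py; python3 look.py wrist w12 blank_mid; python3 plan.py 557 6 150 3.8
```

```text
t: 29.52
ee_pos: [550.0, -364.1, 159.8]
orientation: [2.527, 1.864, 0.001]
ft_force: [0.1, -0.3, -0.8]
width: 61.3
t 29.52 pos [ 550.  -364.1  159.8] yaw -17.2 tilt 0.1 F [ 0.1 -0.3 -0.8] w 61.3 q6 -1.87
blank_mid 0.69 [319. 216.] 21586 {'z': 167, 'c': (548, -364), 'wh': (150, 62), 'ang': -17} [ 527. -359.  166.]
t 29.62 pos [ 552.3 -365.7  163. ] yaw -17.2 tilt 0.5 F [ 0.4 -0.6 -1. ] w 61.1 q6 -1.87
target (557.0, 6.0, 150.0, 3.8) az -21.0 tx,ty,tz cm [37.05  2.93  1.3 ]
```

View pics/w12.png

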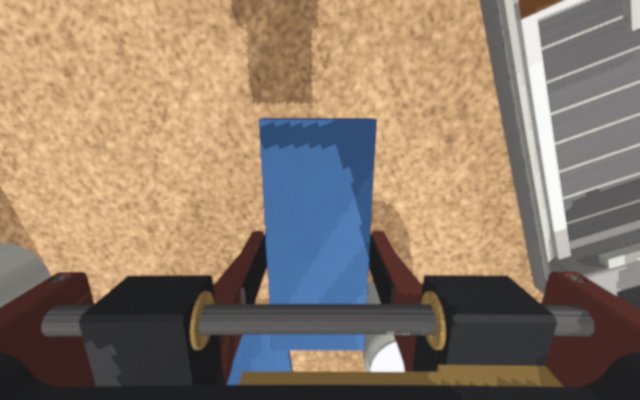

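The board is held level and centred, spanning columns 262–376 and rows 118–350. Next I carry it to the bed.

```bash
python3 -m inch '[{"tx":0,"ty":0,"tz":0,"ax":0,"ay":0,"az":-7,"jaw":0.5},{"tx":0,"ty":0,"tz":0,"ax":0,"ay":0,"az":-7,"jaw":0.5},{"tx":0,"ty":0,"tz":0,"ax":0,"ay":0,"az":-7,"jaw":0.5},{"tx":5.3,"ty":0.43,"tz":0,"ax":0,"ay":0,"az":0,"jaw":0.5},{"tx":5.3,"ty":0.43,"tz":0,"ax":0,"ay":0,"az":0,"jaw":0.5},{"tx":5.3,"ty":0.43,"tz":0,"ax":0,"ay":0,"az":0,"jaw":0.5},{"tx":5.3,"ty":0.43,"tz":0,"ax":0,"ay":0,"az":0,"jaw":0.5},{"tx":5.3,"ty":0.43,"tz":0,"ax":0,"ay":0,"az":0,"jaw":0.5},{"tx":5.3,"ty":0.43,"tz":0,"ax":0,"ay":0,"az":0,"jaw":0.5},{"tx":5.3,"ty":0.43,"tz":0,"ax":0,"ay":0,"az":0,"jaw":0.5},{"tx":0,"ty":0,"tz":0,"ax":0,"ay":0,"az":0,"jaw":0.5},{"tx":0,"ty":0,"tz":0,"ax":0,"ay":0,"az":0,"jaw":0.5}]'
python3 look.py wrist w13 blank_mid; python3 plan.py 558 6 33 3.8
python3 - <<'E'
from h import *
c=cal('wrist'); im,d=viewer.get_image('wrist'); P=cloud('wrist',np.ones(d.shape,bool),d,c)
a=np.radians(3.8); 
u=(P[:,:2]-[558,5.6])@np.array([[np.cos(a),-np.sin(a)],[np.sin(a),np.cos(a)]])
z=P[:,2]
f=u[(z>25)&(z<34)&(abs(u[:,1])<160)&(abs(u[:,0])<130)]
print('floor pct u,v',len(f),np.round(np.percentile(f,[0.3,1,99,99.7],axis=0),1))
r=u[(z>37)&(z<46)&(abs(u[:,1])<175)&(abs(u[:,0])<100)]
for s in (-1,1):
    q=r[s*r[:,1]>110]; print('rim',s,len(q),np.round(np.percentile(q[:,1],[2,50,98]),1) if len(q)>5 else '')
E
```

```text
t: 31.12
ee_pos: [554.6, 8.1, 156.3]
orientation: [-2.145, -2.295, 0.001]
ft_force: [0.3, -1.0, -0.8]
width: 61.6
blank_mid 0.64 [318. 216.] 21434 {'z': 164, 'c': (553, 8), 'wh': (150, 62), 'ang': 4} [530.   6. 163.]
t 31.23 pos [554.8   7.2 156.4] yaw 3.8 tilt 0.0 F [ 0.7 -0.1 -1.3] w 61.7 q6 -1.64
target (558.0, 6.0, 33.0, 3.8) az -0.0 tx,ty,tz cm [-0.14  0.31 12.34]
floor pct u,v 35730 [[-121.9 -142.7]
 [-121.2 -142. ]
 [ 104.4  137.6]
 [ 123.2  138.4]]
rim -1 3287 [-161.9 -150.1 -142. ]
rim 1 3783 [137.1 145.3 157.6]
```

```bash
python3 -m inch '[{"tx":-0.35,"ty":0.45,"tz":0,"ax":0,"ay":0,"az":0,"jaw":0.5},{"tx":0,"ty":0,"tz":5,"ax":0,"ay":0,"az":0,"jaw":0.5},{"tx":0,"ty":0,"tz":4,"ax":0,"ay":0,"az":0,"jaw":0.5},{"tx":0,"ty":0,"tz":2,"ax":0,"ay":0,"az":0,"jaw":0.5},{"tx":0,"ty":0,"tz":0,"ax":0,"ay":0,"az":0,"jaw":0.5},{"tx":0,"ty":0,"tz":0,"ax":0,"ay":0,"az":0,"jaw":0.5}]';python3 plan.py 559 4 33 3.8
```

```text
t: 32.02
ee_pos: [560.6, 4.7, 47.4]
orientation: [2.146, 2.293, 0.001]
ft_force: [0.7, -0.0, -1.1]
width: 61.7
t 32.02 pos [560.6   4.7  47.4] yaw 3.8 tilt 0.1 F [ 0.7 -0.  -1.1] w 61.7 q6 -1.65
target (559.0, 4.0, 33.0, 3.8) az -0.0 tx,ty,tz cm [-0.06 -0.16  1.44]
```

```bash
python3 -m inch '[{"tx":0,"ty":-0.1,"tz":0.6,"ax":0,"ay":0,"az":0,"jaw":0.5},{"tx":0,"ty":0,"tz":0.5,"ax":0,"ay":0,"az":0,"jaw":0.5},{"tx":0,"ty":0,"tz":0.2,"ax":0,"ay":0,"az":0,"jaw":0.5},{"tx":0,"ty":0,"tz":0,"ax":0,"ay":0,"az":0,"jaw":0.5}]';python3 plan.py; python3 -m inch '[{"tx":0,"ty":0,"tz":0,"ax":0,"ay":0,"az":0,"jaw":0.9},{"tx":0,"ty":0,"tz":0,"ax":0,"ay":0,"az":0,"jaw":0.9},{"tx":0,"ty":0,"tz":-3,"ax":0,"ay":0,"az":0,"jaw":0.9},{"tx":0,"ty":0,"tz":-6,"ax":0,"ay":0,"az":0,"jaw":0.9},{"tx":0,"ty":0,"tz":-6,"ax":0,"ay":0,"az":0,"jaw":0.9},{"tx":0,"ty":0,"tz":0,"ax":0,"ay":0,"az":0,"jaw":0.9},{"tx":0,"ty":0,"tz":0,"ax":0,"ay":0,"az":0,"jaw":0.9}]'; python3 look.py wrist w14 blank_mid; python3 plan.py
```

```text
t: 32.52
ee_pos: [559.7, 5.0, 36.3]
orientation: [2.144, 2.294, 0.002]
ft_force: [-6.7, -0.3, 24.7]
width: 61.5
t 32.52 pos [559.7   5.   36.3] yaw 3.8 tilt 0.1 F [-6.7 -0.3 24.7] w 61.5 q6 -1.65
t: 33.4
ee_pos: [558.2, 5.1, 183.0]
orientation: [-2.145, -2.294, 0.001]
ft_force: [-0.6, -0.9, 0.1]
width: 79.1
blank_mid 0.93 [317. 183.] 7762 {'z': 45, 'c': (558, 5), 'wh': (149, 62), 'ang': 4} [549.   4.  44.]
t 33.5 pos [557.4   5.1 181.8] yaw 3.8 tilt 0.2 F [-0.1 -0.8  0.3] w 78.9 q6 -1.65
```

View pics/w14.png

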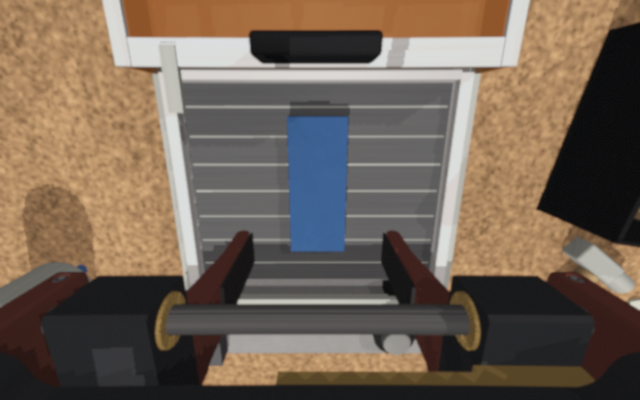

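The blue board lies at (318,183), flat, straight and central between the rims. Next I go behind the fin with the jaws closed.

```bash
python3 -m inch '[{"tx":0,"ty":-5,"tz":0,"ax":0,"ay":0,"az":0,"jaw":0},{"tx":0,"ty":-5,"tz":0,"ax":0,"ay":0,"az":0,"jaw":0},{"tx":0,"ty":-5,"tz":0,"ax":0,"ay":0,"az":0,"jaw":0},{"tx":0,"ty":0,"tz":0,"ax":0,"ay":0,"az":0,"jaw":0},{"tx":0,"ty":0,"tz":0,"ax":0,"ay":0,"az":0,"jaw":0}]'; python3 plan.py 405 -4.5 105 3.8; python3 look.py side s5 guard_grip
```

```text
t: 34.12
ee_pos: [409.5, -5.0, 183.1]
orientation: [-2.146, -2.294, 0.001]
ft_force: [0.3, 0.4, 0.1]
width: 32.3
t 34.12 pos [409.5  -5.  183.1] yaw 3.8 tilt 0.0 F [0.3 0.4 0.1] w 32.3 q6 -1.68
target (405.0, -4.5, 105.0, 3.8) az 0.0 tx,ty,tz cm [ 0.07 -0.45  7.81]
guard_grip 0.76 [412. 211.] 8203 {'z': 104, 'c': (344, -8), 'wh': (315, 255), 'ang': -86} [321.  39.  93.]
```

```bash
python3 -m inch '[{"tx":0.1,"ty":-0.4,"tz":0,"ax":0,"ay":0,"az":0,"jaw":0},{"tx":0,"ty":0,"tz":4,"ax":0,"ay":0,"az":0,"jaw":0},{"tx":0,"ty":0,"tz":3.6,"ax":0,"ay":0,"az":0,"jaw":0},{"tx":0,"ty":0,"tz":0,"ax":0,"ay":0,"az":0,"jaw":0},{"tx":0,"ty":1,"tz":0,"ax":0,"ay":0,"az":0,"jaw":0},{"tx":0,"ty":1,"tz":0,"ax":0,"ay":0,"az":0,"jaw":0},{"tx":0,"ty":1,"tz":0,"ax":0,"ay":0,"az":0,"jaw":0},{"tx":0,"ty":1,"tz":0,"ax":0,"ay":0,"az":0,"jaw":0},{"tx":0,"ty":0,"tz":0,"ax":0,"ay":0,"az":0,"jaw":0}]'; python3 plan.py 640 11 105 3.8
```

```text
t: 35.35
ee_pos: [446.7, -1.5, 108.1]
orientation: [2.145, 2.293, 0.003]
ft_force: [0.7, -0.0, -0.2]
width: 0.8
t 35.35 pos [446.7  -1.5 108.1] yaw 3.8 tilt 0.1 F [ 0.7 -0.  -0.2] w 0.8 q6 -1.67
target (640.0, 11.0, 105.0, 3.8) az 0.0 tx,ty,tz cm [-0.03 19.37  0.31]
```

```bash
python3 -m inch '[{"tx":0,"ty":2,"tz":0,"ax":0,"ay":0,"az":0,"jaw":0},{"tx":0,"ty":2,"tz":0,"ax":0,"ay":0,"az":0,"jaw":0},{"tx":0,"ty":2,"tz":0,"ax":0,"ay":0,"az":0,"jaw":0},{"tx":0,"ty":2,"tz":0,"ax":0,"ay":0,"az":0,"jaw":0},{"tx":0,"ty":2,"tz":0,"ax":0,"ay":0,"az":0,"jaw":0},{"tx":0,"ty":2,"tz":0,"ax":0,"ay":0,"az":0,"jaw":0},{"tx":0,"ty":2,"tz":0,"ax":0,"ay":0,"az":0,"jaw":0}]'; python3 plan.py 640 11 105 3.8
python3 - <<'E'
from h import *
im,d,c=shot('scene','sc2'); P=cloud('scene',np.ones(d.shape,bool),d,c); x,y,z=P.T
q=P[(z>115)&(z<133)&(x>420)&(x<700)&(abs(y-5)<55)&(abs(y-5)>25)]
print(len(q),np.round(np.percentile(q[:,0],[5,50,95]),1) if len(q) else '')
E
```

```text
t: 36.22
ee_pos: [584.3, 8.0, 107.4]
orientation: [-2.145, -2.293, 0.002]
ft_force: [-2.8, 0.6, 0.9]
width: 0.6
t 36.23 pos [584.3   8.  107.4] yaw 3.8 tilt 0.1 F [-2.8  0.6  0.9] w 0.6 q6 -1.64
target (640.0, 11.0, 105.0, 3.8) az 0.0 tx,ty,tz cm [-0.07  5.57  0.24]
160 [596.3 607.6 613.3]
```

View pics/sc2.png

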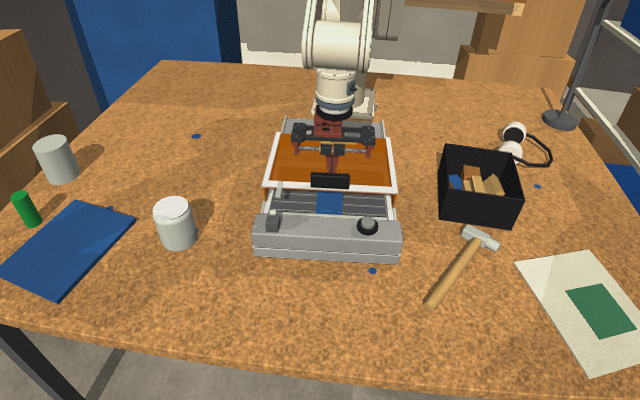

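The guard is sliding (fin at (330,181)) and the board underneath is undisturbed. I push on, slowly near the latch.

```bash
python3 -m inch '[{"tx":0,"ty":1.5,"tz":0,"ax":0,"ay":0,"az":0,"jaw":0},{"tx":0,"ty":1.2,"tz":0,"ax":0,"ay":0,"az":0,"jaw":0},{"tx":0,"ty":0.8,"tz":0,"ax":0,"ay":0,"az":0,"jaw":0},{"tx":0,"ty":0.5,"tz":0,"ax":0,"ay":0,"az":0,"jaw":0},{"tx":0,"ty":0.5,"tz":0,"ax":0,"ay":0,"az":0,"jaw":0},{"tx":0,"ty":0.5,"tz":0,"ax":0,"ay":0,"az":0,"jaw":0},{"tx":0,"ty":0.3,"tz":0,"ax":0,"ay":0,"az":0,"jaw":0},{"tx":0,"ty":0,"tz":0,"ax":0,"ay":0,"az":0,"jaw":0}]'
cat > g.py <<'E'
from h import *
import plan; plan.go(645,11,107,3.8)
im,d,c=shot('scene','sc3'); P=cloud('scene',np.ones(d.shape,bool),d,c); x,y,z=P.T
q=P[(z>115)&(z<133)&(x>420)&(x<700)&(abs(y-10)<50)&(abs(y-10)>25)]
print(len(q),np.round(np.percentile(q[:,0],[5,50,95]),1) if len(q) else '')
E
python3 g.py
```

```text
t: 37.28
ee_pos: [635.3, 11.2, 107.6]
orientation: [-2.143, -2.292, 0.006]
ft_force: [-8.5, -0.6, 5.8]
width: 0.8
t 37.27 pos [635.3  11.2 107.6] yaw 3.8 tilt 0.3 F [-8.5 -0.6  5.8] w 0.8 q6 -1.64
target (645, 11, 107, 3.8) az 0.0 tx,ty,tz cm [-0.09  0.97  0.06]
175 [648.4 658.6 664.4]
```

```bash
python3 -m inch '[{"tx":0,"ty":0.3,"tz":0,"ax":0,"ay":0,"az":0,"jaw":0},{"tx":0,"ty":0.3,"tz":0,"ax":0,"ay":0,"az":0,"jaw":0},{"tx":0,"ty":0,"tz":0,"ax":0,"ay":0,"az":0,"jaw":0}]'; python3 g.py
```

```text
t: 37.7
ee_pos: [643.4, 11.7, 107.7]
orientation: [2.146, 2.294, -0.0]
ft_force: [-1.2, -0.6, -1.5]
width: 0.5
t 37.7 pos [643.4  11.7 107.7] yaw 3.8 tilt 0.0 F [-1.2 -0.6 -1.5] w 0.5 q6 -1.64
target (645, 11, 107, 3.8) az 0.0 tx,ty,tz cm [-0.08  0.15  0.07]
182 [656.  666.5 672.1]
```

```bash
python3 -m inch '[{"tx":0,"ty":0.3,"tz":0,"ax":0,"ay":0,"az":0,"jaw":0},{"tx":0,"ty":0.3,"tz":0,"ax":0,"ay":0,"az":0,"jaw":0},{"tx":0,"ty":0,"tz":0,"ax":0,"ay":0,"az":0,"jaw":0}]'; python3 g.py
```

```text
t: 38.12
ee_pos: [648.6, 12.1, 107.6]
orientation: [-2.145, -2.293, 0.003]
ft_force: [-6.4, -0.7, 3.8]
width: 0.6
t 38.12 pos [648.6  12.1 107.6] yaw 3.8 tilt 0.1 F [-6.4 -0.7  3.8] w 0.6 q6 -1.64
target (645, 11, 107, 3.8) az 0.0 tx,ty,tz cm [-0.09 -0.36  0.06]
183 [660.1 672.3 677.5]
```

```bash
python3 -m inch '[{"tx":0,"ty":0.3,"tz":0,"ax":0,"ay":0,"az":0,"jaw":0},{"tx":0,"ty":0,"tz":0,"ax":0,"ay":0,"az":0,"jaw":0}]'; python3 g.py;python3 -m inch '[{"tx":0,"ty":0.3,"tz":0,"ax":0,"ay":0,"az":0,"jaw":0},{"tx":0,"ty":0,"tz":0,"ax":0,"ay":0,"az":0,"jaw":0}]'; python3 g.py
```

```text
t: 38.42
ee_pos: [648.6, 12.1, 107.6]
orientation: [-2.142, -2.29, 0.01]
ft_force: [-17.4, -0.3, 12.9]
width: 0.6
t 38.42 pos [648.6  12.1 107.6] yaw 3.8 tilt 0.5 F [-17.4  -0.3  12.9] w 0.6 q6 -1.64
target (645, 11, 107, 3.8) az 0.0 tx,ty,tz cm [-0.09 -0.36  0.06]
181 [661.3 672.1 677.4]
t: 38.72
ee_pos: [648.6, 12.2, 107.3]
orientation: [-2.138, -2.287, 0.017]
ft_force: [-26.7, -2.3, 18.5]
width: 0.5
t 38.73 pos [648.6  12.2 107.3] yaw 3.8 tilt 0.9 F [-26.7  -2.3  18.5] w 0.5 q6 -1.64
target (645, 11, 107, 3.8) az 0.0 tx,ty,tz cm [-0.09 -0.37  0.03]
178 [661.4 671.8 677.5]
```

The guard is at a hard stop: the TCP stays at 648.6 while the force rises to 27 N. I back off, check, and then move over the button.

```bash
python3 -m inch '[{"tx":0,"ty":-1,"tz":0,"ax":0,"ay":0,"az":0,"jaw":0},{"tx":0,"ty":-2,"tz":0,"ax":0,"ay":0,"az":0,"jaw":0},{"tx":0,"ty":0,"tz":-4,"ax":0,"ay":0,"az":0,"jaw":0},{"tx":0,"ty":0,"tz":-4,"ax":0,"ay":0,"az":0,"jaw":0},{"tx":0,"ty":0,"tz":0,"ax":0,"ay":0,"az":0,"jaw":0}]'; python3 g.py; python3 look.py scene sc4 start_top;python3 look.py wrist w15 start_top; python3 plan.py 707 99 130 3.8
```

```text
t: 39.4
ee_pos: [628.9, 10.7, 191.6]
orientation: [2.141, 2.29, 0.01]
ft_force: [0.2, 0.0, 0.6]
width: 0.3
t 39.4 pos [628.9  10.7 191.6] yaw 3.8 tilt 0.5 F [0.2 0.  0.6] w 0.3 q6 -1.64
target (645, 11, 107, 3.8) az 0.0 tx,ty,tz cm [-0.07  1.61  8.46]
183 [661.4 672.  677.2]
start_top 0.72 [402. 272.] 166 {'z': 98, 'c': (653, 67), 'wh': (140, 18), 'ang': 35} [694. 100.  95.]
t 39.65 pos [624.9  10.6 186.3] yaw 3.8 tilt 0.1 F [0.2 0.3 0.2] w 0.2 q6 -1.64
target (707.0, 99.0, 130.0, 3.8) az 0.0 tx,ty,tz cm [8.28 8.77 5.63]
```

View pics/w15.png

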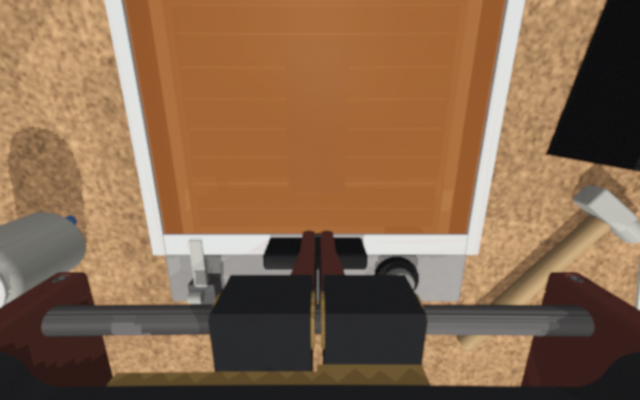

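The guard is shut and stayed put after I let go. The button is at about (397,275).

```bash
python3 -m inch '[{"tx":4.15,"ty":4.2,"tz":0,"ax":0,"ay":0,"az":0,"jaw":0},{"tx":4.15,"ty":4.2,"tz":0,"ax":0,"ay":0,"az":0,"jaw":0},{"tx":0,"ty":0.2,"tz":3,"ax":0,"ay":0,"az":0,"jaw":0},{"tx":0,"ty":0,"tz":3,"ax":0,"ay":0,"az":0,"jaw":0},{"tx":0,"ty":0,"tz":0,"ax":0,"ay":0,"az":0,"jaw":0},{"tx":0,"ty":0,"tz":0,"ax":0,"ay":0,"az":0,"jaw":0}]'; python3 plan.py 707 99 101 3.8; python3 look.py wrist w16 start_top
```

```text
t: 40.4
ee_pos: [706.0, 99.1, 127.9]
orientation: [2.146, 2.294, 0.0]
ft_force: [0.1, 0.4, -0.2]
width: 0.2
t 40.4 pos [706.   99.1 127.9] yaw 3.8 tilt 0.0 F [ 0.1  0.4 -0.2] w 0.2 q6 -1.51
target (707.0, 99.0, 101.0, 3.8) az 0.0 tx,ty,tz cm [-0.01  0.1   2.69]
start_top 0.93 [315. 220.] 919 {'z': 112, 'c': (695, 98), 'wh': (18, 1), 'ang': -86} [701.  98.  97.]
start_top 0.63 [208.  93.] 80939 {'z': 130, 'c': (668, 11), 'wh': (90, 16), 'ang': -86} [619.  26.  92.]
```

```bash
python3 -m inch '[{"tx":0,"ty":0.1,"tz":1.5,"ax":0,"ay":0,"az":0,"jaw":0},{"tx":0,"ty":0,"tz":1,"ax":0,"ay":0,"az":0,"jaw":0},{"tx":0,"ty":0,"tz":0.4,"ax":0,"ay":0,"az":0,"jaw":0},{"tx":0,"ty":0,"tz":0,"ax":0,"ay":0,"az":0,"jaw":0}]'; python3 -m inch '[{"tx":0,"ty":0,"tz":0.3,"ax":0,"ay":0,"az":0,"jaw":0},{"tx":0,"ty":0,"tz":0.3,"ax":0,"ay":0,"az":0,"jaw":0},{"tx":0,"ty":0,"tz":0,"ax":0,"ay":0,"az":0,"jaw":0}]'; python3 plan.py
```

```text
t: 41.0
ee_pos: [706.5, 99.1, 98.1]
orientation: [-2.146, -2.294, 0.001]
ft_force: [-0.6, -0.3, 0.2]
width: 0.1
t: 41.38
ee_pos: [707.1, 99.3, 93.1]
orientation: [2.146, 2.294, 0.001]
ft_force: [-1.5, -0.5, 4.6]
width: 0.2
t 41.38 pos [707.1  99.3  93.1] yaw 3.8 tilt 0.0 F [-1.5 -0.5  4.6] w 0.2 q6 -1.51
```

```bash
python3 -m inch '[{"tx":0,"ty":0,"tz":0.3,"ax":0,"ay":0,"az":0,"jaw":0},{"tx":0,"ty":0,"tz":0.2,"ax":0,"ay":0,"az":0,"jaw":0},{"tx":0,"ty":0,"tz":0,"ax":0,"ay":0,"az":0,"jaw":0}]'; python3 plan.py
```

```text
t: 41.75
ee_pos: [707.4, 99.3, 91.0]
orientation: [2.145, 2.294, 0.002]
ft_force: [-6.8, -1.1, 23.0]
width: 0.2
t 41.75 pos [707.4  99.3  91. ] yaw 3.8 tilt 0.1 F [-6.8 -1.1 23. ] w 0.2 q6 -1.51
```

Bottomed out at 23 N, so the button is fully pressed. I lift, retreat and do the final check.

```bash
python3 -m inch '[{"tx":0,"ty":0,"tz":-3,"ax":0,"ay":0,"az":0,"jaw":0},{"tx":0,"ty":0,"tz":-6,"ax":0,"ay":0,"az":0,"jaw":0},{"tx":0,"ty":0,"tz":-6,"ax":0,"ay":0,"az":0,"jaw":0},{"tx":-4,"ty":-4,"tz":-3,"ax":0,"ay":0,"az":0,"jaw":0},{"tx":-4,"ty":-4,"tz":0,"ax":0,"ay":0,"az":0,"jaw":0},{"tx":0,"ty":-5,"tz":0,"ax":0,"ay":0,"az":0,"jaw":0},{"tx":0,"ty":-5,"tz":0,"ax":0,"ay":0,"az":0,"jaw":0},{"tx":0,"ty":0,"tz":0,"ax":0,"ay":0,"az":0,"jaw":0},{"tx":0,"ty":0,"tz":0,"ax":0,"ay":0,"az":0,"jaw":0}]'; python3 g.py; python3 look.py scene sc5 tin hammer bin
```

```text
t: 42.88
ee_pos: [534.4, 8.4, 267.4]
orientation: [2.145, 2.294, 0.002]
ft_force: [0.5, 0.9, 0.5]
width: 0.5
t 42.88 pos [534.4   8.4 267.4] yaw 3.8 tilt 0.1 F [0.5 0.9 0.5] w 0.5 q6 -1.64
target (645, 11, 107, 3.8) az 0.0 tx,ty,tz cm [-0.47 11.05 16.04]
183 [661.1 671.9 677.7]
tin 0.36 [327. 181.] 8312 {'z': 127, 'c': (668, 10), 'wh': (88, 18), 'ang': -85} [579.   7.  94.]
hammer 0.59 [463. 258.] 1306 {'z': 28, 'c': (729, 291), 'wh': (259, 85), 'ang': -43} [717. 317.  24.]
bin 0.98 [480. 194.] 5311 {'z': 101, 'c': (485, 377), 'wh': (204, 181), 'ang': -5} [558. 378.  60.]
```

View pics/sc5.png

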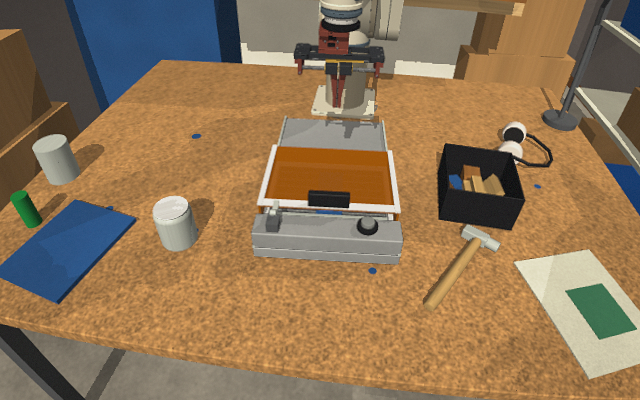

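The guard is shut with its fin at (328,199), the five offcuts are in the bin, and the tin at (175,222) and the hammer have not moved.

```bash
python3 -c "from workcell import ctrl; print(ctrl.close_job())"
```

```text
the job is handed in; nothing more can be done
None
```

The job is done and handed in at about 43 s of robot time. All five offcuts are in the black bin, the blank is flat on the bed, the guard is shut, and the start button was pressed after that.

- **Offcuts:** the last pictures show all five inside the bin. The highest one tops out at 76 mm, below the 100 mm rim.
- **Blank:** after release it measured at (558, 5) mm, turned 4° against the bed's 3.8°, with its top at 45 mm. I could not measure it again once the guard covered it.
- **Guard:** it snapped over the latch and came to a hard stop, holding at 27 N of push. The fin had not moved after I let go, nor after the button press.
- **Start button:** it went down about 6 mm and bottomed out at 23 N.
- **Bystanders:** the hammer measured in its original place. In the last picture the tin network picked the guard instead of the tin, so I checked the tin by eye only; it stood at the same pixels as at the start.

**One disagreement:** the estimates of the bed's centre along the guard's travel differ. The shut fin implies x ≈ 563 mm, while the rear housing, the bed floor and the open fin position imply about 555–559 mm. The blank may therefore be up to about 5 mm off centre lengthways.

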